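Third hand for the loose display socket

TASK

The aluminium display socket block has come off its angle bracket, and I am about to screw it back on from behind; the screw comes through into the socket, so first pull the plug-in scent diffuser up out of the block, stand it nose down in the small round pot and let go of it. Then bring the block, flat on the counter, flush against the upright face of the angle bracket with its sides in line with the bracket's ends, and press it there with a steady push of about 12 N. Finish while still holding that push, so that I can drive the screw, and leave the other goods on the counter where they are.

Things in the scene. Friction and masses are not known exactly. Their poses are not given: they have to be found in the camera images.
- angle: Aluminium angle bracket, screwed fast to the counter: upright plate 56 mm wide, 45 mm high, 4 mm thick with a dark screw slot in the middle, and a flat foot 40 mm long, 4 mm thick behind it. Origin on the counter, at the middle of the bottom edge of the upright face that the block goes against. That face looks along -x, the foot lies to +x, y runs along the face, z is up.
- block: Loose solid aluminium socket block, 90 mm long (x), 56 mm wide (y), 60 mm high, about 0.8 kg, on four slick plastic glides 2 mm high (slides with 1 to 3 N). Origin at the centre of its underside, z up. Its +x end is the back (one small screw hole) that goes against the bracket; it starts turned roughly that way. In mid-top a vertical round socket bore, 22 mm wide, 45 mm deep, black ring round it.
- diffuser: Black round 12 V plug-in diffuser, 60 g: barrel 20 mm wide, 40 mm long; above it a head 34 mm wide, 36 mm high. Origin at the nose (bottom tip), z towards the head. Starts plugged in upright, head resting on the block, nose 20 mm above the counter. Two sprung balls in the bore sit in a groove of the barrel: 3 to 6 N straight up frees it, less than the block weighs. Clear once raised 40 mm.
- diffuser_head (a point): Middle of the diffuser's head, on its axis, 58 mm above the nose: a good height to grip it.
- pot: Small heavy round grey ceramic pot (0.3 kg), open at the top, 64 mm wide outside at the rim, 56 mm inside, 42 mm high, inner floor 6 mm above the counter. Origin at the centre of its underside, z up.
- dome: Matte black tester dome, 94 mm wide, 59 mm high, with a chrome button on its slope; leave alone. Origin at the centre of its underside.
- stones: Wooden tray 150 by 56 mm with three ceramic scent stones, 31 mm high in all; leave alone. Origin at the centre of its underside.
- jar: Clear glass jar of wooden scent beads with a cork lid, 68 mm wide, 78 mm high; leave alone. Origin at the centre of its underside.
- phone_mount: Brushed aluminium vent phone mount standing on its round plate, 54 mm wide, 61 mm high; leave alone. Origin at the centre of its underside.
Things that resemble listed ones, but are neither listed nor needed, are in the scene too. What is shaped like the diffuser but red is not meant.

How it is judged:
On the way, in this order (a step that is already met when the one before it is completed fails the run):
1. the diffuser stands nose down in the pot, let go (horizontal distance between diffuser and pot below 0.03 m and height (world z) of diffuser below 0.03 m and angle between diffuser's own z axis and vertical below 0.9 rad and contact force between the fingers and diffuser below 0.05 N and linear speed of diffuser below 0.05 m/s), for 0.2 s.
2. the block is pressed flush against the bracket's upright face with 5 to 20 N (contact force between block and angle between 5 and 20 N and angle between the x axis of block and the x axis of angle, either way round below 0.04 rad), for 0.5 s.
At the end, for the whole second after the job is handed in: Robot still pushing the block: 5 to 20 N on the bracket's upright face, square within 0.04 rad, sides in line with the bracket's ends within 6 mm, flat on the counter (3 mm, 0.04 rad), at rest; the diffuser nose down in the pot, leaning under 0.9 rad, not touched by the fingers (all of step 2 and y of block in the frame of angle between -0.006 and 0.006 m and x of block in the frame of angle below -0.04 m and height (world z) of block below 0.003 m and angle between block's own z axis and vertical below 0.04 rad and linear speed of block below 0.01 m/s and contact force between any of the fingers, the arm and block above 4 N and horizontal distance between diffuser and pot below 0.03 m and height (world z) of diffuser below 0.03 m and angle between diffuser's own z axis and vertical below 0.9 rad and contact force between the fingers and diffuser below 0.05 N); the arm keeps its last pose, push and grip.
It fails at once if the tester dome is moved more than 15 mm (distance of dome from where it was at the start of the episode above 0.015 m).
It fails at once if the tray of stones is moved more than 15 mm (distance of stones from where it was at the start of the episode above 0.015 m).
It fails at once if the jar is moved more than 15 mm (distance of jar from where it was at the start of the episode above 0.015 m).
It fails at once if the phone mount is moved more than 15 mm (distance of phone_mount from where it was at the start of the episode above 0.015 m).
It also fails if it takes over 58 s, if anything falls off the work surface, if the arm or the gripper's body presses on something with over 40 N, if the wrist force passes 120 N, or if a joint passes its speed limit or range.

ROBOT

A 7-joint arm with a two-finger parallel gripper is mounted at the origin on the work surface. World frame = base frame: x ahead of the robot, y to its left, z up, the work surface at z = 0. Lengths are in m, angles in rad, forces in N, time in s.
With the tool pointing down it reaches from about 0.35 to 0.9 m from the base axis. Payload 8.1 kg.
Tool frame: the origin (TCP) lies on the front face of the gripper's body, between the roots of the fingers; the fingertips stand 66 mm ahead of it and the grasp point (between the pads) lies 47 mm ahead of it (arm.finger_overhang is the distance from the TCP to the fingertips, in m); z points along the fingers, y is the line along which they close (so a half turn about z gives the same grasp; the last joint's range is limited). The gripper opens to 92 mm and grips with 3 to 60 N. Pads are 19 mm wide; open, the fingers measure 130 mm over their backs; the gripper's body (75 mm by 190 mm) begins 47 mm behind the grasp point.
Start: joints at [-1.248, 0.434, 0.025, 1.573, -0.012, 1.134, -0.075], TCP at [0.258, 0.569, 0.292] pointing down, gripper open.
Joint ranges: [-2.62, 2.62], [-0.44, 2.09], [-1.27, 1.32], [0.08, 2.57], [-1.32, 4.46], [0.12, 2], [-2.74, 2.74]. Speed limits (rad/s): [2.22, 2.22, 3.01, 3.01, 3.14, 3.14, 3.14].

INTERFACE

Orientations are given as a rotation vector (axis times angle).
In Python, from cell import readout, cams, workorder, spotter, arm gives the robot as it stands.
- The arm moves only by the tool advance, called after ">>>" as a command line: name --argument value ..., lists and objects as JSON in quotes. Schema: {"type":"object","properties":{"moves":{"type":"array","items":{"type":"number"},"minItems":5,"maxItems":50},"clamp_n":{"type":"number"},"only":{"type":"string"},"quiet":{"type":"boolean"},"lines":{"type":"string"}},"required":["moves"],"additionalProperties":false}. moves is one flat list of numbers that holds 1 to 10 rows one after another, with no inner brackets; each row has 5 numbers: dx, dy, dz in shares of the most that a row can go, 1 being 50 mm, then a turn about the tool's z in a scale on which 1.0 is 2 rad, then the opening from 0.0 (shut) to 1.0 (fully open); each row shifts and turns the commanded pose from where the row before left it, along the tool's axes as they then stand; what a row does not reach is not made up. A row lasts 1/10 s, in which the tool goes at most 0.05 m and 0.15 rad, less where a joint would pass 70% of its speed; a pose out of reach is approached as far as the arm can. The fingers move at their own pace and stop on an object; clamp_n is the grip in N (left out, the last holds). Time passes only in rows, so rows that do not move let the fingers close. The tool returns the time, the measured TCP pose, the force, the opening and the grip force at its end. only (a regular expression) keeps the lines of the reply that match it, lines (a string "A,B") keeps lines A to B, and quiet returns only ok. No shift or turn number may pass 1 either way. Input that does not fit is refused with a message, and nothing moves.
- readout.observe(): the state, without advancing time (a new reading comes with each control period).
- cams.get_image(name): name is "scene" or "side" or "wrist"; returns a dict with "image" (400x640x3 uint8, blue, green, red), "fx", "fy", "cx", "cy" (pixels), "cam_to_world" (4x4, takes a point from camera to world coordinates); the wrist camera has in their place "mount" (4x4, takes a point from camera to tool coordinates, whose origin is the TCP and whose axes are the flange's). Camera axes: x right, y down, z forward; pixel columns grow to the right and rows downward; lengths in m; the calibration is good to about 2 mm. A picture is of the moment at which its call begins: read the wrist's pose just before it. There is no depth.
- workorder.sign_off(): hands the job in; it is judged then, once.
Trained networks look in a picture, given as the dict that the camera call returned (one of the last four; its "shot" number tells which), for a name from the list of things; names that differ only in an ending like _2 or _b are one class to them, and where a whole thing is asked for, a point or a joint stands for the part that bears it (a point fixed in the world has none). Each returns a list of dicts, best first, with "score" (0 to 1); they miss things now and then, are a little off and sometimes report something else, mostly with a low value. They report only what shows in the picture. A call takes as long as a camera call. They do not tell look-alikes from the thing itself.
- spotter.boxes_of(picture, name): "centre" ([x, y, z] in m, in the coordinates of the camera as it stood for that picture, good to about 4 mm: the middle of the surface that is visible of it).
The state is a dict: "clock": time; "joints": joint angles; "dq": joint speeds; "joint_efforts": joint torques, N m; "position": TCP position; "ee_rot": TCP orientation; "force": force on the tool from outside, world axes, zero at the start; "ft_torque": the same for the moment, N m; "width": opening from 0.0 (shut) to 1.0 (fully open); "gripper_force": force on a finger pad.
Only numpy, scipy, OpenCV 4.12 (cv2) and the standard library are available. Lean on these libraries where they do the work, as an engineer would, in place of code of your own. Each camera call takes 0.05 s, during which the arm holds its last target. There are 200 camera calls.

## Working session

There is one attempt and no reset: what is moved stays moved. The work goes in short steps, Python scripts to look and compute and a tool call to move; the robot and the scene stay as the last step left them, time stands still between calls to the robot, and variables do not carry over. Pictures are saved under pics/ and viewed, at most 14 in all, crops included, and the job is handed in when it is done.

```bash
ls; mkdir -p pics; cat > h.py <<'E'
import numpy as np, cv2
from scipy.spatial.transform import Rotation as R
from cell import readout, cams, workorder, spotter, arm
def shot(n):
    s=readout.observe(); p=cams.get_image(n)
    if n=="wrist":
        T=np.eye(4);T[:3,:3]=R.from_rotvec(s["ee_rot"]).as_matrix();T[:3,3]=s["position"]
        p["T"]=T@np.array(p["mount"])
    else: p["T"]=np.array(p["cam_to_world"])
    return p
def pix(p,w):
    c=np.linalg.inv(p["T"])@np.r_[w,1]
    return np.array([p["fx"]*c[0]/c[2]+p["cx"],p["fy"]*c[1]/c[2]+p["cy"]])
def ray(p,u,v,z):
    d=p["T"][:3,:3]@np.array([(u-p["cx"])/p["fx"],(v-p["cy"])/p["fy"],1]);o=p["T"][:3,3]
    return o+d*(z-o[2])/d[2]
def find(p,n,k=3):
    for d in spotter.boxes_of(p,n)[:k]:
        w=(p["T"]@np.r_[d["centre"],1])[:3]
        print(n,round(d["score"],2),w.round(3),pix(p,w).round())
def st():
    s=readout.observe();print({k:np.round(s[k],3) for k in("clock","joints","position","ee_rot","force","width","gripper_force")})
    M=R.from_rotvec(s["ee_rot"]).as_matrix();print(M.round(3));return s,M
E
python3 - <<'E'
from h import *
st()
for c in("scene","side"):
    p=shot(c);cv2.imwrite(f"pics/{c}0.png",p["image"]);print(c,p["T"].round(3))
    for n in("angle","block","diffuser","pot","dome","stones","jar","phone_mount"):find(p,n)
E
```

```text
pics
{'clock': np.float64(0.0), 'joints': array([-1.248,  0.435,  0.025,  1.574, -0.012,  1.134, -0.075]), 'position': array([0.258, 0.569, 0.291]), 'ee_rot': array([-6.64e-01, -3.07e+00,  3.00e-03]), 'force': array([ 0.092,  0.725, -0.032]), 'width': np.float64(1.006), 'gripper_force': np.float64(0.0)}
[[-0.911  0.413 -0.001]
 [ 0.413  0.911 -0.002]
 [-0.    -0.002 -1.   ]]
scene [[-0.101  0.561 -0.821  1.406]
 [ 0.995  0.076 -0.07   0.088]
 [ 0.023 -0.824 -0.566  0.661]
 [ 0.     0.     0.     1.   ]]
angle 0.61 [ 0.653 -0.052  0.007] [277. 246.]
angle 0.59 [ 0.718 -0.283  0.06 ] [161. 238.]
block 0.86 [ 0.566 -0.015  0.043] [298. 212.]
diffuser 0.59 [ 0.438 -0.044  0.067] [294. 174.]
diffuser 0.56 [0.511 0.073 0.059] [338. 196.]
diffuser 0.54 [ 0.53  -0.023  0.089] [297. 186.]
pot 0.61 [ 0.469 -0.287  0.029] [198. 186.]
dome 0.7 [0.764 0.251 0.036] [422. 285.]
stones 0.7 [0.521 0.294 0.011] [428. 221.]
jar 0.97 [ 0.72  -0.282  0.056] [161. 240.]
phone_mount 0.89 [0.795 0.143 0.014] [365. 300.]
side [[-0.793 -0.336  0.509  0.218]
 [-0.609  0.418 -0.674  0.515]
 [ 0.014 -0.844 -0.536  0.487]
 [ 0.     0.     0.     1.   ]]
angle 0.73 [ 0.654 -0.045  0.013] [316. 210.]
angle 0.39 [ 0.519 -0.005  0.083] [358. 213.]
angle 0.35 [0.723 0.266 0.036] [180. 261.]
block 0.82 [0.503 0.002 0.046] [362. 233.]
diffuser 0.78 [ 0.518 -0.008  0.081] [360. 214.]
diffuser 0.67 [0.498 0.076 0.061] [343. 247.]
diffuser 0.63 [ 0.519 -0.11   0.057] [383. 202.]
pot 0.6 [ 0.453 -0.264  0.026] [438. 195.]
dome 0.68 [0.719 0.266 0.037] [181. 261.]
stones 0.91 [0.493 0.301 0.008] [257. 353.]
jar 0.92 [ 0.684 -0.272  0.054] [359. 157.]
phone_mount 0.58 [0.787 0.149 0.008] [212. 230.]
```

View pics/scene0.png

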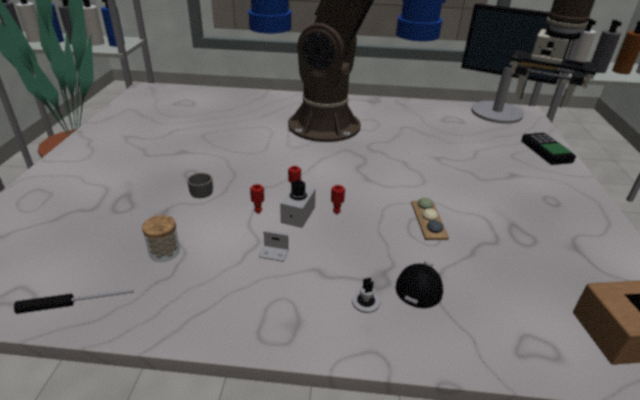

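View pics/side0.png

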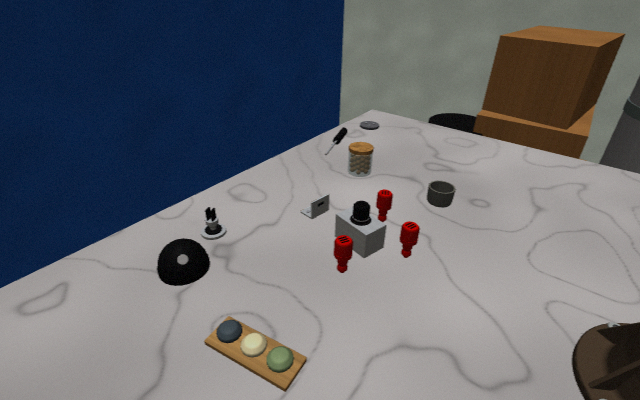

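The black round one is at side (360,214) and scene (297,186), plugged into the block. It is the diffuser meant. The red look-alikes are at side (343,250), (384,203) and (409,237). The pot is at side (440,193), and the bracket is at side (316,207) behind the block. I'll move above the block for a wrist close-up.

The rows are not in the units I measure in: shifts go in shares of 50 mm and turns go in shares of 2 rad. I convert before sending: -0.033 m is -0.66, -0.031 m is -0.62.

>>> advance --moves '[-0.66,-0.62,-0.1,0,1,-0.66,-0.62,-0.1,0,1,-0.66,-0.62,-0.1,0,1,-0.66,-0.62,-0.1,0,1,-0.66,-0.62,-0.1,0,1,-0.66,-0.62,-0.1,0,1,-0.66,-0.62,-0.1,0,1,-0.66,-0.62,-0.1,0,1,-0.66,-0.62,-0.1,0,1,-0.66,-0.62,-0.1,0,1]'

```text
clock: 1.9
position: [0.431, 0.1488, 0.3428]
ee_rot: [0.664, 3.07, 0.001]
force: [0.3, 1.0, -0.5]
width: 0.999
gripper_force: 0.0
```

>>> advance --moves '[-0.66,-0.62,-0.1,0,1,-0.66,-0.62,-0.1,0,1,-0.66,-0.62,0,0,1,-0.66,-0.62,0,0,1,0,0,0,-0.07,1,0,0,0,-0.07,1,0,0,0,-0.07,1,0,0,0,0,1,0,0,0,0,1]'

```text
clock: 2.8
position: [0.4996, -0.0169, 0.3523]
ee_rot: [0.016, 3.141, 0.0]
force: [0.3, 1.0, -0.1]
width: 1.0
gripper_force: 0.0
```

```bash
python3 - <<'E'
from h import *
st()
p=shot("wrist");print(p["T"].round(3),np.array(p["mount"]).round(3),p["fx"])
cv2.imwrite("pics/w1.png",p["image"])
for n in("angle","block","diffuser","pot"):find(p,n)
E
```

```text
{'clock': np.float64(2.8), 'joints': array([-0.372,  0.177,  0.356,  1.801, -0.067,  1.175,  1.565]), 'position': array([ 0.5  , -0.017,  0.352]), 'ee_rot': array([0.016, 3.141, 0.   ]), 'force': array([ 0.329,  0.977, -0.128]), 'width': np.float64(1.0), 'gripper_force': np.float64(0.0)}
[[-1.    0.01  0.  ]
 [ 0.01  1.    0.  ]
 [-0.    0.   -1.  ]]
[[ 0.01   0.966  0.26   0.429]
 [ 1.    -0.01  -0.002 -0.014]
 [ 0.001  0.26  -0.966  0.444]
 [ 0.     0.     0.     1.   ]] [[-0.    -0.966 -0.26   0.07 ]
 [ 1.    -0.     0.     0.002]
 [-0.    -0.26   0.966 -0.092]
 [ 0.     0.     0.     1.   ]] 358.8648820543408
angle 0.71 [0.496 0.287 0.008] [561. 154.]
block 0.86 [ 0.507 -0.016  0.061] [312. 174.]
diffuser 0.93 [ 0.52  -0.112  0.072] [222. 190.]
diffuser 0.91 [ 0.518 -0.023  0.099] [305. 193.]
diffuser 0.82 [ 0.425 -0.042  0.072] [285.  96.]
pot 0.7 [ 0.458 -0.294  0.019] [ 73. 128.]
```

View pics/w1.png

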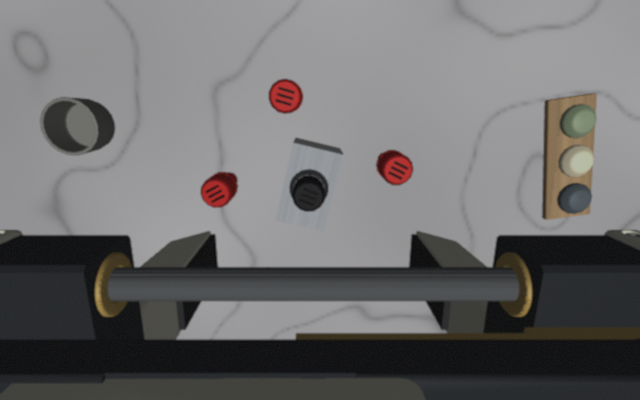

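```bash
python3 - <<'E'
from h import *
i=cv2.imread("pics/w1.png")[80:240,190:430]
i=cv2.resize(i,None,fx=3.3,fy=3.3,interpolation=cv2.INTER_CUBIC)
cv2.imwrite("pics/w1c.png",cv2.convertScaleAbs(i,alpha=1.7,beta=-60))
E
```

```text
(no output)
```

View pics/w1c.png

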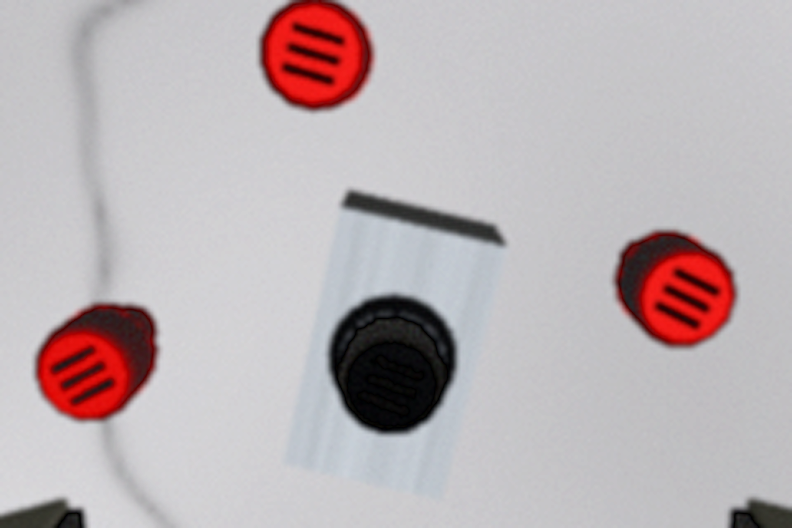

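```bash
python3 - <<'E'
from h import *
p=shot("wrist")
f=lambda a,b,z:ray(p,a/3.3+190,b/3.3+80,z)[:2]
A,B,C,D=[f(*c,.062) for c in((342,207),(506,244),(445,498),(286,463))]
print("corners",np.round([A,B,C,D],4),"len",[np.linalg.norm(x).round(4) for x in(B-A,C-B,D-C,A-D)])
c=(A+B+C+D)/4;x=(C+D-A-B);y=(B+C-A-D);print("block c",c.round(4),"yaw",np.arctan2(x[1],x[0]),np.arctan2(-y[0],y[1]))
print("head",f(392,387,.096).round(4))
for r in((315,52),(83,373),(687,297)):print("red",f(*r,.077).round(3))
q=shot("scene");s=shot("side")
for n in("pot","angle"):
    find(p,n);find(q,n);find(s,n)
cv2.imwrite("pics/crop_angle.png",np.hstack([cv2.resize(q["image"][220:270,250:300],(390,390),interpolation=2),cv2.resize(s["image"][185:225,295:335],(390,390),interpolation=2)]))
# pot rim from wrist image
print("pot",ray(p,76,126,.042).round(3))
E
```

```text
corners [[ 0.4722 -0.0351]
 [ 0.4845  0.0177]
 [ 0.5718 -0.0019]
 [ 0.5587 -0.056 ]] len [np.float64(0.0543), np.float64(0.0894), np.float64(0.0557), np.float64(0.089)]
block c [ 0.5218 -0.0188] yaw -0.22919990652433317 -0.23283822578729443
head [ 0.523  -0.0192]
red [ 0.424 -0.041]
red [ 0.523 -0.118]
red [0.5   0.074]
pot 0.67 [ 0.456 -0.297  0.022] [ 69. 126.]
pot 0.19 [0.499 0.285 0.007] [558. 158.]
pot 0.63 [ 0.466 -0.284  0.032] [199. 184.]
angle 0.67 [ 0.654 -0.054  0.011] [276. 245.]
angle 0.73 [ 0.651 -0.046  0.016] [317. 209.]
angle 0.22 [ 0.452 -0.265  0.026] [438. 195.]
pot [ 0.454 -0.276  0.042]
```

View pics/crop_angle.png

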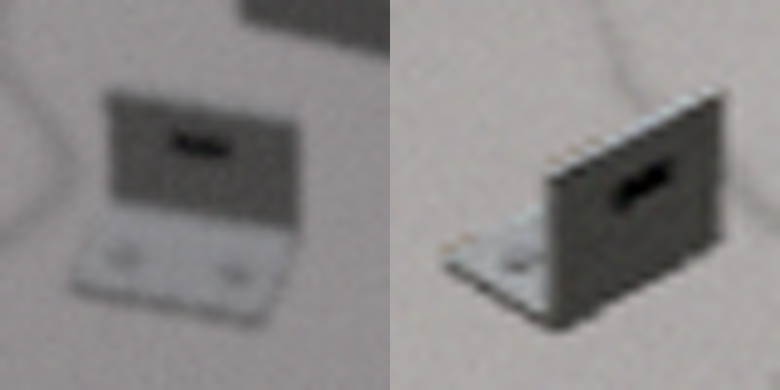

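To row units: 0.04 m is 0.8, 0.03 m is 0.6.

>>> advance --moves '[-0.24,-0.02,0.6,0,0.6,-0.22,-0.02,0.8,0,0.6,0,0,0.8,0,0.6,0,0,0.6,0,0.6,0,0,0.4,0,0.6,0,0,0,0,0.6,0,0,0,0,0.6]' --clamp_n 20

```text
clock: 4.2
position: [0.5228, -0.0191, 0.1926]
ee_rot: [-0.01, -3.141, 0.0]
force: [1.1, 0.2, 0.6]
width: 0.603
gripper_force: 0.0
```

```bash
python3 - <<'E'
from h import *
st()
p=shot("wrist");cv2.imwrite("pics/w2.png",p["image"]);find(p,"diffuser")
E
```

```text
{'clock': np.float64(4.2), 'joints': array([-0.311,  0.389,  0.324,  1.96 , -0.166,  0.818,  1.669]), 'position': array([ 0.523, -0.019,  0.193]), 'ee_rot': array([-0.01 , -3.141,  0.   ]), 'force': array([1.126, 0.177, 0.641]), 'width': np.float64(0.603), 'gripper_force': np.float64(0.0)}
[[-1.     0.006 -0.   ]
 [ 0.006  1.    -0.   ]
 [ 0.    -0.    -1.   ]]
diffuser 0.85 [0.496 0.065 0.075] [451. 176.]
diffuser 0.76 [ 0.52  -0.021  0.1  ] [305. 228.]
diffuser 0.65 [ 0.426 -0.042  0.074] [266.  50.]
```

View pics/w2.png

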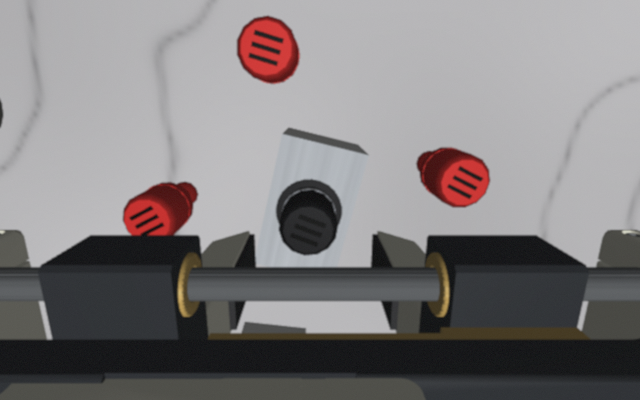

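To row units: 0.03 m is 0.6.

>>> advance --moves '[0,0,0.6,0,0.6,0,0,0.6,0,0.6,0,0,0,0,0.6,0,0,0,0,0.2,0,0,0,0,0.2,0,0,0,0,0.2,0,0,0,0,0.2,0,0,0,0,0.2,0,0,0,0,0.2]' --clamp_n 20

```text
clock: 5.2
position: [0.5237, -0.0196, 0.1337]
ee_rot: [0.01, 3.139, -0.0]
force: [-0.4, -2.7, 8.3]
width: 0.366
gripper_force: 20.0
```

To row units: -0.02 m is -0.4, -0.015 m is -0.3.

>>> advance --moves '[0,0,-0.1,0,0.2,0,0,-0.1,0,0.2,0,0,-0.2,0,0.2,0,0,-0.2,0,0.2,0,0,-0.3,0,0.2,0,0,-0.3,0,0.2,0,0,-0.4,0,0.2,0,0,-0.4,0,0.2,0,0,0,0,0.2,0,0,0,0,0.2]'

```text
clock: 6.2
position: [0.5226, -0.0187, 0.2328]
ee_rot: [0.008, 3.141, 0.001]
force: [-0.0, 0.0, -1.2]
width: 0.365
gripper_force: 20.0
```

```bash
python3 - <<'E'
from h import *
p=shot("side");q=shot("scene")
a=p["image"][150:270,270:470];b=q["image"][150:270,170:370]
cv2.imwrite("pics/lift.png",np.vstack([cv2.resize(a,None,fx=2.5,fy=2.5),cv2.resize(b,None,fx=2.5,fy=2.5)]))
find(p,"block");find(p,"pot");find(q,"pot")
E
```

```text
block 0.59 [ 0.506 -0.002  0.048] [362. 231.]
pot 0.82 [ 0.451 -0.267  0.029] [439. 194.]
pot 0.91 [ 0.467 -0.287  0.032] [198. 184.]
```

View pics/lift.png

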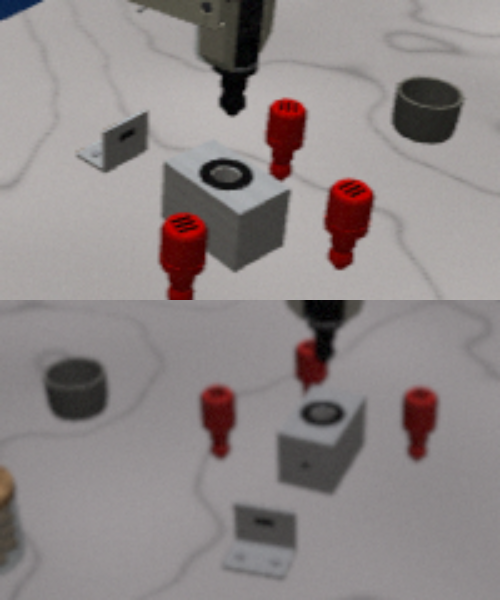

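To row units: -0.03 m is -0.6, -0.02 m is -0.4.

```bash
python3 - <<'E'
from h import *
p=shot("side");q=shot("scene")
print(ray(q,200.4,179.6,.042),ray(p,441.6,188,.042))
E
```

```text
[ 0.46007293 -0.28173112  0.042     ] [ 0.45092721 -0.27502718  0.042     ]
```

>>> advance --moves '[0.14,-0.6,0,0,0.2,0.14,-0.6,0,0,0.2,0.14,-0.6,0,0,0.2,0.14,-0.6,0,0,0.2,0.14,-0.6,0,0,0.2,0.14,-0.6,0,0,0.2,0.14,-0.6,0,0,0.2,0.14,-0.6,0,0,0.2,0.14,-0.4,0,0,0.2,0,0,0,0,0.2]'

```text
clock: 7.55
position: [0.4564, -0.2821, 0.2321]
ee_rot: [-0.017, -3.141, 0.003]
force: [0.6, 0.3, -0.6]
width: 0.366
gripper_force: 20.0
```

```bash
python3 - <<'E'
from h import *
p=shot("wrist");cv2.imwrite("pics/w3.png",p["image"]);find(p,"pot");st()
E
```

```text
pot 0.77 [ 0.457 -0.284  0.007] [309. 182.]
{'clock': np.float64(7.65), 'joints': array([ 0.13 ,  0.365,  0.419,  1.893, -0.183,  0.922,  2.2  ]), 'position': array([ 0.458, -0.279,  0.232]), 'ee_rot': array([-1.100e-02, -3.141e+00, -1.000e-03]), 'force': array([-0.323,  0.835, -0.565]), 'width': np.float64(0.362), 'gripper_force': np.float64(19.963)}
[[-1.     0.007 -0.001]
 [ 0.007  1.     0.   ]
 [ 0.001  0.    -1.   ]]
```

View pics/w3.png

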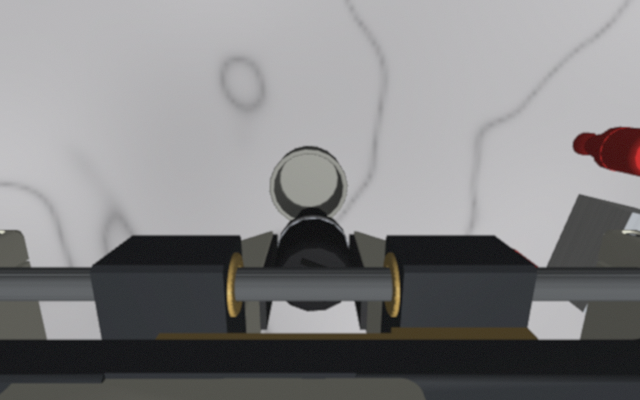

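```bash
python3 - <<'E'
from h import *
p=shot("wrist")
print(ray(p,309,186,.042),ray(p,309,180,.006),ray(p,270,186,.042),ray(p,348,186,.042))
E
```

```text
[ 0.45387742 -0.27989456  0.042     ] [ 0.45677842 -0.28028091  0.006     ] [ 0.45364281 -0.31134884  0.042     ] [ 0.45411207 -0.2484342   0.042     ]
```

To row units: 0.03 m is 0.6, 0.02 m is 0.4.

>>> advance --moves '[0.06,-0.02,0.4,0,0.2,0,0,0.6,0,0.2,0,0,0.6,0,0.2,0,0,0.4,0,0.2,0,0,0.18,0,0.2,0,0,0,0,0.2,0,0,0,0,0.2]'

```text
clock: 8.4
position: [0.4557, -0.2794, 0.1239]
ee_rot: [0.008, 3.141, -0.0]
force: [-0.3, 0.3, -0.4]
width: 0.369
gripper_force: 20.0
```

To row units: 0.003 m is 0.06.

>>> advance --moves '[0,0,0.06,0,0.2,0,0,0,0,0.2,0,0,0,0,0.42,0,0,0,0,0.5,0,0,0,0,0.6,0,0,0,0,0.6,0,0,0,0,0.6,0,0,0,0,0.6]'

```text
clock: 9.2
position: [0.4551, -0.2796, 0.1202]
ee_rot: [-0.009, -3.142, -0.0]
force: [-0.3, 0.2, 0.5]
width: 0.602
gripper_force: 0.0
```

>>> advance --moves '[0,0,-0.4,0,0.6,0,0,-0.6,0,0.6,0,0,-0.8,0,0.6,0,0,-0.8,0,0.6,0,0,-0.8,0,0.6,0,0,0,0,0.6,0,0,0,0,0.6]'

```text
clock: 9.9
position: [0.4553, -0.2797, 0.2909]
ee_rot: [0.009, 3.14, -0.001]
force: [-0.5, 0.3, -0.2]
width: 0.6
gripper_force: 0.0
```

```bash
python3 - <<'E'
from h import *
p=shot("wrist");s=shot("side")
cv2.imwrite("pics/rel.png",np.hstack([cv2.resize(p["image"],(480,300)),cv2.resize(s["image"][140:240,390:490],(300,300))]));find(p,"diffuser");find(p,"pot");find(s,"diffuser",4)
E
```

```text
diffuser 0.75 [0.5   0.066 0.013] [632. 209.]
diffuser 0.73 [ 0.51  -0.12   0.043] [470. 228.]
diffuser 0.61 [ 0.451 -0.279  0.083] [312. 180.]
pot 0.84 [ 0.45  -0.296  0.023] [295. 167.]
diffuser 0.97 [0.497 0.079 0.059] [342. 249.]
diffuser 0.79 [ 0.422 -0.031  0.06 ] [408. 235.]
diffuser 0.71 [ 0.52  -0.108  0.057] [383. 202.]
diffuser 0.54 [ 0.454 -0.267  0.061] [440. 182.]
```

View pics/rel.png

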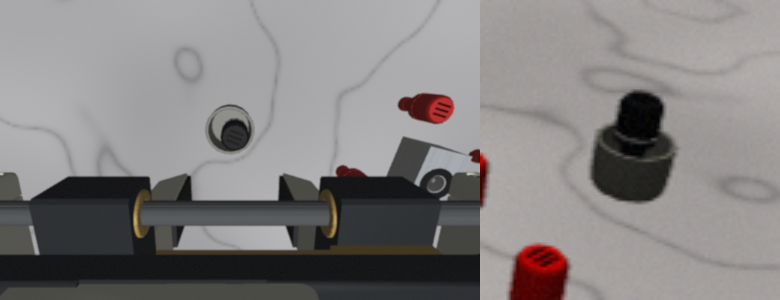

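The wrist view shows the black diffuser standing upright in the pot at (235,132), with the pads clear of it. Next I'll look down on the block and bracket.

To row units: 0.035 m is 0.7, -0.006 m is -0.12, 0.12 rad / 2 = 0.06.

>>> advance --moves '[-0.4,0.7,-0.12,0,0.85,-0.4,0.7,-0.12,0,0.85,-0.4,0.7,-0.12,0,0.85,-0.4,0.7,-0.12,0,0.85,-0.4,0.7,-0.12,0,0.85,-0.4,0.7,-0.12,0,0.85,-0.4,0.7,-0.12,0,0.85,0,0,0,0.06,0.85,0,0,0,0.055,0.85,0,0,0,0,0.85]'

```text
clock: 11.15
position: [0.5964, -0.0351, 0.3311]
ee_rot: [-0.371, -3.118, 0.001]
force: [-0.3, -0.6, 0.1]
width: 0.849
gripper_force: 0.0
```

```bash
python3 - <<'E'
from h import *
st()
p=shot("wrist");cv2.imwrite("pics/w4.png",p["image"])
i=cv2.resize(p["image"][30:235,210:440],None,fx=2.9,fy=2.9,interpolation=cv2.INTER_CUBIC)
cv2.imwrite("pics/w4c.png",cv2.convertScaleAbs(i,alpha=1.7,beta=-60))
find(p,"angle");find(p,"block")
E
```

```text
{'clock': np.float64(11.15), 'joints': array([-0.319,  0.371,  0.405,  1.61 , -0.154,  1.194,  1.452]), 'position': array([ 0.596, -0.035,  0.331]), 'ee_rot': array([-3.710e-01, -3.118e+00,  1.000e-03]), 'force': array([-0.308, -0.607,  0.145]), 'width': np.float64(0.849), 'gripper_force': np.float64(0.0)}
[[-0.972  0.235 -0.002]
 [ 0.235  0.972 -0.   ]
 [ 0.002 -0.001 -1.   ]]
angle 0.63 [ 0.669 -0.057  0.004] [308. 224.]
block 0.91 [ 0.52  -0.019  0.061] [309.  93.]
```

View pics/w4c.png

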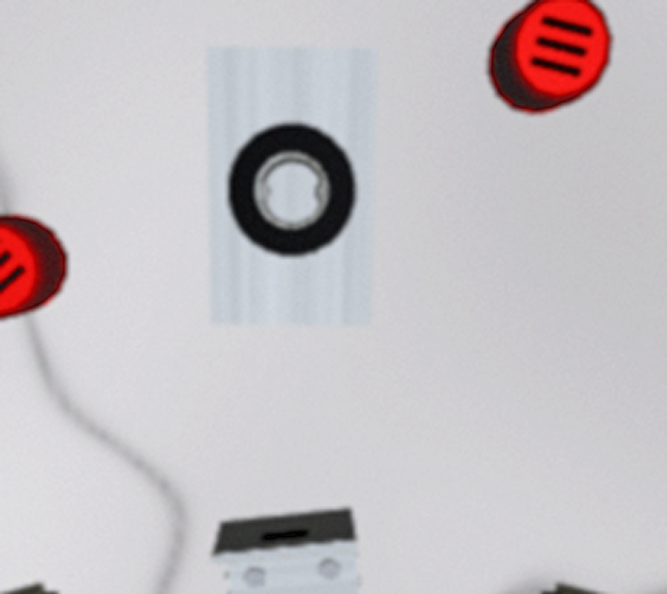

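```bash
python3 - <<'E'
from h import *
p=shot("wrist")
f=lambda a,b,z:ray(p,a/2.9+210,b/2.9+30,z)[:2]
A,B,C,D=[f(*c,.062) for c in((208,47),(377,49),(373,325),(210,325))]
print([np.linalg.norm(x).round(4) for x in(B-A,C-B,D-C,A-D)])
c=(A+B+C+D)/4;x=(C+D-A-B);print("block c",c.round(4),"yaw",np.arctan2(x[1],x[0]),"ring",f(291,190,.062))
for P,Q,z in(((223,522),(350,510),0),((213,555),(356,541),.045)):
    a,b=f(*P,z),f(*Q,z);d=b-a;print("angle",a.round(4),b.round(4),"mid",((a+b)/2).round(4),np.linalg.norm(d),"yaw",np.arctan2(-d[0],d[1]))
E
```

```text
[np.float64(0.0547), np.float64(0.0888), np.float64(0.0563), np.float64(0.0894)]
block c [ 0.5228 -0.0188] yaw -0.2389912457749229 ring [ 0.52237341 -0.0190675 ]
angle [ 0.647  -0.0792] [ 0.6543 -0.0254] mid [ 0.6506 -0.0523] 0.05425515321657426 yaw -0.13524141859936756
angle [ 0.6463 -0.0797] [ 0.6534 -0.0251] mid [ 0.6499 -0.0524] 0.055089075213650966 yaw -0.1308761495950908
```

To row units: 0.035 m is 0.7, 0.03 m is 0.6.

>>> advance --moves '[0.5,-0.02,0.6,0,0.8,0.5,-0.02,0.6,0,0.8,0.5,0,0.6,0,0.8,0,0,0.7,0,0.8,0,0,0.6,0,0.8,0,0,0.6,0,0.8,0,0,0,0,0.8,0,0,0,0,0.8]' --clamp_n 15

```text
clock: 12.15
position: [0.5231, -0.0203, 0.1476]
ee_rot: [-0.369, -3.119, 0.0]
force: [-0.0, -0.4, 0.8]
width: 0.802
gripper_force: 0.0
```

```bash
python3 - <<'E'
from h import *
s,M=st();d=np.array([.5225,-.019,.095])-s["position"];print("tool delta",(M.T@d).round(4))
E
```

```text
{'clock': np.float64(12.15), 'joints': array([-0.312,  0.457,  0.334,  2.001, -0.222,  0.718,  1.493]), 'position': array([ 0.523, -0.02 ,  0.148]), 'ee_rot': array([-0.369, -3.119,  0.   ]), 'force': array([-0.027, -0.406,  0.778]), 'width': np.float64(0.802), 'gripper_force': np.float64(0.0)}
[[-0.972  0.233 -0.001]
 [ 0.233  0.972 -0.   ]
 [ 0.001 -0.    -1.   ]]
tool delta [0.0009 0.0011 0.0526]
```

To row units: 0.02 m is 0.4, 0.013 m is 0.26.

>>> advance --moves '[0.02,0.02,0.4,0,0.8,0,0,0.4,0,0.8,0,0,0.26,0,0.8,0,0,0,0,0.8,0,0,0,0,0.5,0,0,0,0,0.5,0,0,0,0,0.5,0,0,0,0,0.5,0,0,0,0,0.5]' --clamp_n 25

```text
clock: 13.05
position: [0.523, -0.019, 0.0952]
ee_rot: [0.37, 3.118, 0.0]
force: [-2.0, -1.7, 7.9]
width: 0.609
gripper_force: 25.0
```

To row units: -0.012 m is -0.24, -0.008 m is -0.16, -0.05 rad / 2 = -0.025.

>>> advance --moves '[-0.16,0,0,0,0.5,-0.24,-0.02,0,0,0.5,-0.24,-0.02,0,0,0.5,-0.24,-0.04,0,0,0.5,-0.24,-0.04,0,0,0.5,-0.24,-0.04,0,0,0.5,-0.16,0,0,0,0.5,0,0,0,-0.025,0.5,0,0,0,-0.025,0.5,0,0,0,0,0.5]'

```text
clock: 14.05
position: [0.5953, -0.0443, 0.0952]
ee_rot: [0.211, 3.132, 0.0]
force: [1.0, 0.5, 6.4]
width: 0.607
gripper_force: 25.0
```

```bash
python3 - <<'E'
from h import *
s,M=st();d=np.array([.6054,-.0464,.095])-s["position"];print("tool delta",(M.T@d).round(4),"yaw",-np.arctan2(M[0,1],M[1,1]))
p=shot("wrist");cv2.imwrite("pics/w5.png",p["image"])
p=shot("side");cv2.imwrite("pics/s5.png",cv2.resize(p["image"][160:260,270:430],None,fx=5,fy=5,interpolation=2))
E
```

```text
{'clock': np.float64(14.05), 'joints': array([-0.199,  0.623,  0.267,  1.852, -0.243,  0.696,  1.643]), 'position': array([ 0.595, -0.044,  0.095]), 'ee_rot': array([0.211, 3.132, 0.   ]), 'force': array([1.049, 0.545, 6.431]), 'width': np.float64(0.607), 'gripper_force': np.float64(24.986)}
[[-0.991  0.134  0.002]
 [ 0.134  0.991  0.   ]
 [-0.002  0.    -1.   ]]
tool delta [-0.0103 -0.0008  0.0002] yaw -0.1347190753814562
```

View pics/s5.png

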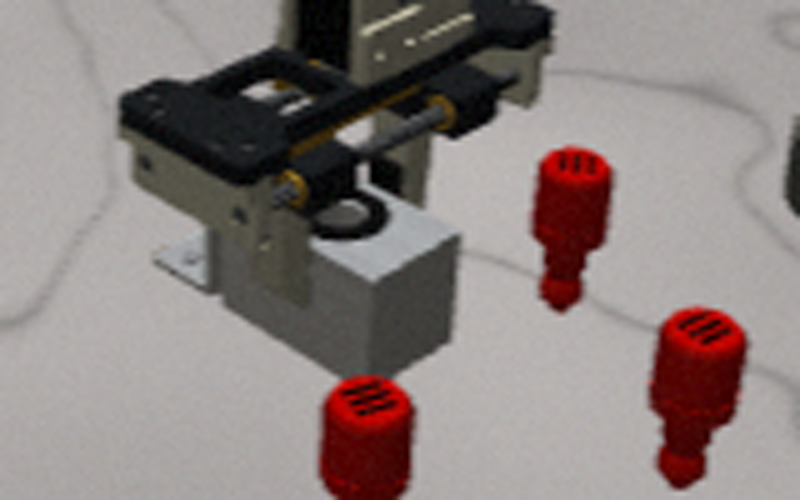

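To row units: -0.002 m is -0.04, -0.001 m is -0.02.

>>> advance --moves '[-0.04,-0.008,0,0,0.5,-0.04,-0.008,0,0,0.5,-0.04,0,0,0,0.5,-0.02,0,0,0,0.5,0,0,0,0,0.5]'

```text
clock: 14.65
position: [0.6008, -0.0457, 0.0952]
ee_rot: [-0.215, -3.133, -0.001]
force: [-5.3, 0.1, 12.4]
width: 0.608
gripper_force: 25.0
```

>>> advance --moves '[-0.02,0,0,0,0.5,0,0,0,0,0.5]'

```text
clock: 14.85
position: [0.6017, -0.0458, 0.0952]
ee_rot: [-0.215, -3.133, -0.001]
force: [-4.9, 0.8, 13.4]
width: 0.61
gripper_force: 25.0
```

>>> advance --moves '[-0.02,0,0,0,0.5,0,0,0,0,0.5]'

```text
clock: 15.05
position: [0.6027, -0.046, 0.0952]
ee_rot: [-0.215, -3.133, -0.001]
force: [-5.4, 0.7, 12.4]
width: 0.605
gripper_force: 25.0
```

To row units: -0.0005 m is -0.01.

>>> advance --moves '[0,0,-0.01,0,0.5,0,0,0,0,0.5]'

```text
clock: 15.25
position: [0.6027, -0.046, 0.0952]
ee_rot: [-0.215, -3.133, -0.001]
force: [-3.9, 0.4, 8.3]
width: 0.604
gripper_force: 25.0
```

>>> advance --moves '[-0.02,0,0,0,0.5,0,0,0,0,0.5]'

```text
clock: 15.45
position: [0.6036, -0.0462, 0.0952]
ee_rot: [-0.215, -3.133, -0.001]
force: [-3.9, 1.4, 8.8]
width: 0.608
gripper_force: 25.0
```

>>> advance --moves '[-0.02,0,0,0,0.5,0,0,0,0,0.5]'

```text
clock: 15.65
position: [0.6046, -0.0463, 0.0952]
ee_rot: [-0.215, -3.133, -0.001]
force: [-3.7, 0.4, 8.8]
width: 0.608
gripper_force: 25.0
```

Still sliding freely. I'll take more small steps and ease the downward force.

To row units: -0.0007 m is -0.014.

>>> advance --moves '[0,0,-0.014,0,0.5,0,0,0,0,0.5]'

```text
clock: 15.85
position: [0.6047, -0.0463, 0.0953]
ee_rot: [-0.214, -3.133, -0.0]
force: [-2.5, 0.3, 1.6]
width: 0.6
gripper_force: 25.0
```

>>> advance --moves '[-0.02,0,0,0,0.5,0,0,0,0,0.5]'

```text
clock: 16.05
position: [0.6052, -0.0464, 0.0952]
ee_rot: [-0.213, -3.132, -0.0]
force: [-5.4, 1.1, 3.6]
width: 0.611
gripper_force: 25.0
```

>>> advance --moves '[-0.02,0,0,0,0.5,0,0,0,0,0.5]'

```text
clock: 16.25
position: [0.6054, -0.0465, 0.0952]
ee_rot: [-0.213, -3.13, -0.001]
force: [-9.3, 1.3, 7.9]
width: 0.606
gripper_force: 25.0
```

To row units: -0.001 m is -0.02.

>>> advance --moves '[-0.02,0,0,0,0.5,0,0,0,0,0.5,0,0,0,0,0.5,0,0,0,0,0.5]'

```text
clock: 16.65
position: [0.6055, -0.0466, 0.0952]
ee_rot: [-0.213, -3.129, -0.001]
force: [-12.6, 2.3, 11.5]
width: 0.603
gripper_force: 25.0
```

```bash
python3 - <<'E'
from h import *
st()
p=shot("side");q=shot("scene")
a=cv2.resize(p["image"][160:240,280:400],None,fx=5,fy=5,interpolation=2);b=cv2.resize(q["image"][190:270,240:340],None,fx=5,fy=5,interpolation=2)[:, :]
cv2.imwrite("pics/fin.png",cv2.resize(np.hstack([a,b]),(800,291)))
E
```

```text
{'clock': np.float64(16.65), 'joints': array([-0.194,  0.638,  0.269,  1.819, -0.243,  0.722,  1.644]), 'position': array([ 0.606, -0.047,  0.095]), 'ee_rot': array([-2.130e-01, -3.129e+00, -1.000e-03]), 'force': array([-12.563,   2.322,  11.467]), 'width': np.float64(0.603), 'gripper_force': np.float64(24.996)}
[[-0.991  0.136 -0.006]
 [ 0.136  0.991  0.001]
 [ 0.006  0.    -1.   ]]
```

View pics/fin.png

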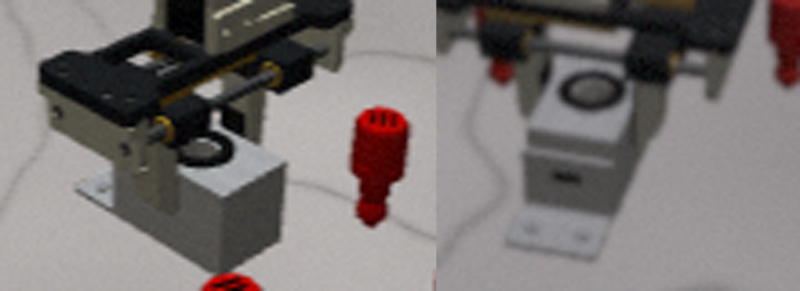

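To row units: -0.0003 m is -0.006.

>>> advance --moves '[-0.006,0,0,0,0.5,0,0,0,0,0.5,0,0,0,0,0.5,0,0,0,0,0.5,0,0,0,0,0.5,0,0,0,0,0.5,0,0,0,0,0.5,0,0,0,0,0.5,0,0,0,0,0.5,0,0,0,0,0.5]'

```text
clock: 17.75
position: [0.6056, -0.0466, 0.0952]
ee_rot: [-0.213, -3.128, -0.001]
force: [-14.5, 1.8, 12.3]
width: 0.608
gripper_force: 25.0
```

```bash
python3 -c "
from cell import workorder
print(workorder.sign_off())"
```

```text
the job is handed in; nothing more can be done
None
```

I handed the job in at 17.8 s: the diffuser is standing nose down in the pot, and the gripper is still holding the block against the bracket in line with its ends, reading about 14 N at the wrist (I estimate 12 N at the bracket); sign-off returned no verdict.

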